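# Hold the hidden idler bolt against its spring

## Task

With the flat-blade screwdriver, lever the small hinged sheet-metal cover up at the slot in the front of the bracket, fold the cover right over onto its rubber buffer, and lay the screwdriver back down on the bench without dropping it. Then reach down into the narrow gap behind the bracket, grip the hidden hexagon bolt head by two opposite flats and turn it until the spring-loaded idler arm is up against its upper stop pin; do not push the arm itself, and leave the other things on the bench where they are. Finish still gripping the bolt head and holding it there against the spring, so that the lock nut in front can be tightened.

Things in the scene. Friction and masses are not known exactly. Their poses are not given: they have to be found in the camera images.
- stand: fixed blue-grey painted idler stand, 165 x 92 mm, 105 mm tall; origin under its middle, x from front (robot side) to back, z up. Bracket plate at x -45..-35 mm, y +-36, up to z 100; cast housing from x +11 (65 mm long, top z 84, front wall z 98). Gap between them 46 mm wide, open at both sides, floor z 12, roofed by the cover
- slot_mouth (a point): middle of the blade slot's front mouth on the stand (x -45, y 0, z 94 mm). The slot is a notch in the bracket's top edge, 32 mm wide, floor at z 88; the closed cover's underside at z 100.7 is its roof; behind the 10 mm plate is the open gap. Blade goes in along the stand's +x. axes as the stand's
- cover (a joint): hinge of the cover, along the stand's y at its x +16, z 102 mm (rear of the gap). 0 = shut, grows as the front edge rises, 3.2 rad = folded over on its buffer. Stiff: stays where left from about 70 to 110 degrees, falls shut or open outside that; about 2 N lifts it at the slot
- cover_plate: steel sheet cover 63 x 72 x 2.5 mm with a flared 30 mm wide lip 12 mm long at the middle of its front edge, over the slot; 0.2 kg. Origin on the hinge line; shut, its axes are the stand's and the sheet runs to -x
- cover_lip (a point): middle of the cover's front edge, underside, where the flared lip begins, 63 mm from the hinge
- idler_bolt (a joint): turn of the pivot bolt about the stand's +x axis, y 0, z 70 mm; head and idler arm turn with it. 0 = spring holds the arm down on the lower pin, 0.5 rad = arm up against the upper pin (hard stop). Spring torque 0.12 N m at 0, 0.22 N m at 0.5, plus the arm's weight (about 0.04 N m); gripping with 25 N or more holds it
- bolt_head: hexagon bolt head, 30 mm across flats, 16 mm thick along its axis, in the gap, 10 mm behind the bracket, under the cover. Origin at its centre (stand x -17, z 70 mm); x axis = bolt axis; y axis square to one pair of flats: tilted -0.35 rad from level about x at joint 0, +0.15 at 0.5
- idler_arm: arm in front of the bracket turning with the bolt; points to the stand's +y, rubber roller 32 mm diameter at 62 mm from the axis. Two dowel pins on the bracket limit its swing. Origin on the bolt axis. Not to be pushed
- flat_driver: loose flat-blade screwdriver, 209 mm long, 26 mm thick handle, 0.09 kg, lying right of the stand, in front of the drill press's left side. Origin under its middle, x axis towards the tip. Handle x -96..-8 mm, shaft 6 mm diameter to x +96, then a flat blade 8 mm wide, 2 to 3 mm thick, all centred 13 mm above the origin, so the tip is 112 mm ahead of the origin
- driver_handle (a point): middle of the handle, on the screwdriver's axis, 13 mm above the bench when lying; axes as the screwdriver's; the tip is 162 mm ahead of this point
- drill_press: fixed drill press right of the stand, solid from x 0.47 m back, y -0.12 to 0.15 m (feed handles on its left), 0.6 m tall: the arm starts on its other side and must pass in front of it; origin under its column
- threadlock: bystander: loose small bottle with a nozzle, 34 mm wide, 94 mm tall, behind the stand; origin under its middle
- coupling: bystander: loose metal shaft coupling 25 x 34 x 30 mm, behind the stand; origin under its middle
- brass_nut: bystander: loose brass lock nut 22 mm wide, 6 mm thick, on the bench behind the stand, to the right; origin under its middle
- hex_key: bystander: loose L-shaped hexagon key 92 x 28 x 5 mm, lying left of the stand near the front edge of the bench; origin under its middle
- cross_driver: bystander: loose cross-head screwdriver 185 mm long lying left of the stand; not the flat-blade one; origin under its middle

How it is judged:
On the way, in this order (a step that is already met when the one before it is completed fails the run):
1. the screwdriver levers the cover up (value of joint cover above 0.2 rad and contact force between flat_driver and cover_plate above 0.2 N), for 0.1 s.
2. the cover is folded right over on its buffer (value of joint cover above 3 rad), for 0.2 s.
At the end, for the whole second after the job is handed in: Cover folded over (joint above 3.0 rad); screwdriver lying still on the bench, let go; the gripper at the bolt head (TCP within 25 mm) grips it with over 20 N (both fingers together) and holds the idler joint above 0.42 rad (within 0.08 rad of the upper pin); nothing touches the idler arm (value of joint cover above 3 rad and height (world z) of driver_handle below 0.025 m and height (world z) of flat_driver below 0.03 m and linear speed of flat_driver below 0.03 m/s and contact force between the fingers and flat_driver below 0.1 N and value of joint idler_bolt above 0.42 rad and contact force between the fingers and bolt_head above 20 N and distance between the grasp point and bolt_head below 0.025 m and contact force between idler_arm and anything else below 0.5 N); the arm keeps its last pose, push and grip.
It fails at once if the idler arm is pushed by the robot or the screwdriver (contact force between any of the arm, the fingers, flat_driver and idler_arm above 3 N).
It fails at once if the screwdriver is dropped (falls freely faster than 1 m/s) (linear speed of flat_driver above 1 m/s and contact force between the fingers and flat_driver below 0.05 N).
It fails at once if another thing on the bench is moved more than 40 mm (distance of any of threadlock, coupling, brass_nut, hex_key, cross_driver from where it was at the start of the episode above 0.04 m).
It also fails if it takes over 70 s, if anything falls off the work surface, if the arm or the gripper's body presses on something with over 40 N, if the wrist force passes 120 N, or if a joint passes its speed limit or range.

## Robot

A 6-joint arm with a two-finger parallel gripper is mounted at the origin on a cart in front of the work surface, level with it; the furniture and walls round the work are solid. World frame = base frame: x ahead of the robot, y to its left, z up, the work surface at z = 0. Lengths are in m, angles in rad, forces in N, time in s.
With the tool pointing down it reaches from about 0.35 to 0.85 m from the base axis. Payload 8.1 kg.
Tool frame: the origin (TCP) lies between the finger pads, 19 mm behind the fingertips; this is the grasp point; z points along the fingers, y is the line along which they close (so a half turn about z gives the same grasp; the last joint's range is limited). The gripper opens to 93 mm and grips with 3 to 60 N. Pads are 15 mm wide; open, the fingers measure 128 mm over their backs; the gripper's body (75 mm by 188 mm) begins 65 mm behind the grasp point.
Start: joints at [1.091, 0.13, 1.488, -0, 1.523, -0.085], TCP at [0.231, 0.554, 0.237] pointing down, gripper open.
Joint ranges: [-2.96, 2.96], [-0.89, 2.26], [0.02, 2.5], [-1.34, 4.48], [0, 2.73], [-2.66, 2.66]. Speed limits (rad/s): [2.39, 2.39, 2.79, 3.14, 3.14, 3.14].

## Interface

Orientations are given as a rotation vector (axis times angle).
In Python, from plant import monitor, eyes, ticket gives the robot as it stands.
- The arm moves only by the tool arm_command, never from a script. Its argument "deltas" is a list that holds one entry, the list of rows, each a list of 6 numbers: the shift along the world's x, y, z in cm, then the turn, a rotation vector about the world's x, y, z in degrees. In form: [[[tx, ty, tz, rx, ry, rz], ...]]. A call has 1 to 12 rows; each row shifts and turns the commanded pose from where the row before left it; what a row does not reach is not made up. A row lasts 1/12 s, in which the tool goes at most 41.7 mm and 7.16 degrees, less where a joint would pass 70% of its speed; a pose out of reach is approached as far as the arm can. A call is refused whole if a number of a shift passes 4.17 or a number of a turn 7.16, either way. A call with a gripper value outside its range is refused whole. "gripper" is the opening, from -1 (shut) to 1 (fully open), set as the call begins (left out, the last holds). The fingers move at their own pace and stop on an object; "squeeze" is the grip in N (left out, the last holds). Time passes only in rows, so rows that do not move let the fingers close. It gives the time, the measured TCP pose, the force, the opening and the grip force at its end, in the units of the state.
- monitor.read_state(): the state, without advancing time (a new reading comes with each control period).
- eyes.read_camera(name): name is "side" or "top" or "wrist"; returns the picture (400x640x3 uint8, blue, green, red); there is no depth.
- eyes.camera_model(name): a dict with "fx", "fy", "cx", "cy" (pixels), "rvec" (rotation vector, rad) and "tvec" (3), from world to camera coordinates, as OpenCV has them. Camera axes: x right, y down, z forward; pixel columns grow to the right and rows downward; lengths in m; the calibration is good to about 2 mm. A picture is of the moment at which its call begins: read the wrist's pose just before it. camera_model takes no time and is no camera call; for the wrist camera it gives the pose at the moment of the call.
- ticket.close_job(): hands the job in; it is judged then, once.
The state is a dict: "t": time; "q": joint angles; "dq": joint speeds; "joint_torque": joint torques, N m; "tool_pos": TCP position; "orientation": TCP orientation; "force": force on the tool from outside, world axes, zero at the start; "wrist_torque": the same for the moment, N m; "opening": finger opening in m; "gripper_force": force on a finger pad.
Only numpy, scipy, OpenCV 4.12 (cv2) and the standard library are available. Lean on these libraries where they do the work, as an engineer would, in place of code of your own. Each camera call takes 0.05 s, during which the arm holds its last target. There are 200 camera calls.

## Working session

There is one attempt and no reset: what is moved stays moved. The work goes in short steps, Python scripts to look and compute and a tool call to move; the robot and the scene stay as the last step left them, time stands still between calls to the robot, and variables do not carry over. Pictures are saved under pics/ and viewed, at most 10 in all, crops included, and the job is handed in when it is done.

Besides the shell and the picture viewer there is one more tool, called after "Emit:" by a JSON object that holds its "name" and its "arguments", one argument or row to a line. arm_command: Moves the arm, as the interface text tells. Its arguments: {"type":"object","properties":{"deltas":{"type":"array"},"gripper":{"type":"number"},"squeeze":{"type":"number"}},"required":["deltas"]}

```bash
mkdir -p pics; ls
python3 - <<'E'
from plant import monitor, eyes, ticket
import cv2,numpy as np
s=monitor.read_state();print({k:np.round(v,3).tolist() for k,v in s.items()})
for n in("top","side"):
    cv2.imwrite(f"pics/{n}0.png",eyes.read_camera(n)); m=eyes.camera_model(n)
    print(n,{k:np.round(v,3).tolist() for k,v in m.items()})
    R=cv2.Rodrigues(np.array(m["rvec"],float))[0];print("cam pos",-R.T@np.array(m["tvec"]).ravel())
E
```

```text
pics
{'t': 0.0, 'q': [1.091, 0.131, 1.489, -0.0, 1.523, -0.085], 'dq': [0.0, -0.001, -0.0, 0.0, 0.002, -0.003], 'joint_torque': [-0.0, -55.983, -49.179, 0.077, 0.035, -0.0], 'tool_pos': [0.231, 0.553, 0.236], 'orientation': [-0.616, -3.08, 0.003], 'force': [-0.16, -0.181, 0.526], 'wrist_torque': [0.01, 0.007, 0.009], 'gripper_force': 0.0, 'opening': 0.093}
top {'fx': 429.91, 'fy': 429.91, 'cx': 314.997, 'cy': 199.589, 'rvec': [2.206, -2.138, 0.137], 'tvec': [0.286, 0.584, 1.003]}
cam pos [0.46169126 0.31834003 1.05588083]
side {'fx': 477.628, 'fy': 477.628, 'cx': 325.621, 'cy': 197.538, 'rvec': [0.336, -2.708, 1.306], 'tvec': [0.618, -0.027, 1.32]}
cam pos [0.33181544 1.1695737  0.80511162]
```

View pics/top0.png

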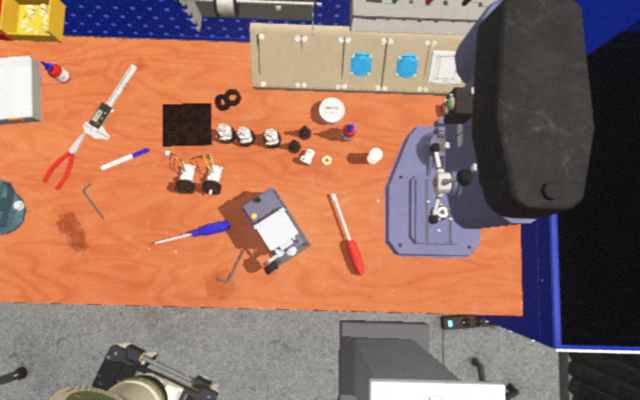

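View pics/side0.png

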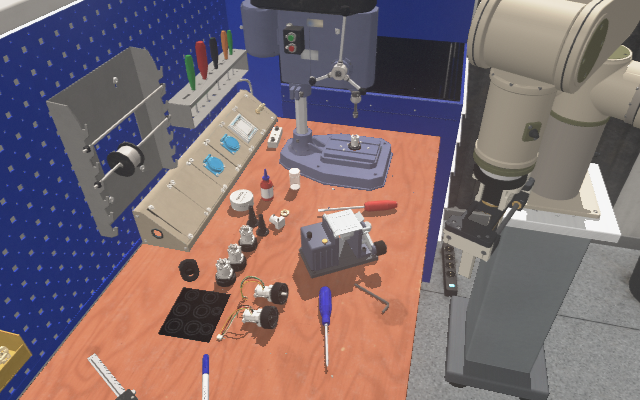

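The top view shows the stand at about (275,232) and turned, with its white cover at (276,230). The red flat driver runs from its handle end at (360,270) to its tip at (333,196), and the hex key is at (235,268). The side view shows the stand at (343,240) and the red handle at (380,205). Next I'll measure these.

```bash
cat > h.py <<'E'
import cv2,numpy as np
from plant import monitor, eyes, ticket
from scipy.spatial.transform import Rotation as Ro
def cam(n):
    m=eyes.camera_model(n);R=cv2.Rodrigues(np.array(m["rvec"],float))[0];t=np.array(m["tvec"],float).ravel()
    K=np.array([[m["fx"],0,m["cx"]],[0,m["fy"],m["cy"]],[0,0,1.]]);return K,R,t
def ray(c,uv):
    K,R,t=c;uv=np.atleast_2d(uv);d=np.c_[uv,np.ones(len(uv))]@np.linalg.inv(K).T@R;return -R.T@t,d
def onz(c,uv,z):
    o,d=ray(c,uv);return o+d*((z-o[2])/d[:,2])[:,None]
def proj(c,P):
    K,R,t=c;q=(np.atleast_2d(P)@R.T+t)@K.T;return q[:,:2]/q[:,2:]
def st():
    s=monitor.read_state();return s,np.array(s["tool_pos"]),Ro.from_rotvec(s["orientation"])
E
python3 - <<'E'
from h import *
a=cv2.imread("pics/top0.png");c=cam("top");hsv=cv2.cvtColor(a,cv2.COLOR_BGR2HSV)
m=cv2.inRange(hsv,(0,200,110),(6,255,255))|cv2.inRange(hsv,(172,180,110),(180,255,255))
m[:,:322]=0;m[:,372:]=0;m[:190]=0;m[285:]=0
ys,xs=np.nonzero(m);print("red",len(xs),xs.min(),xs.max(),ys.min(),ys.max())
P=onz(c,np.c_[xs,ys],.013)[:,:2];mu=P.mean(0);u=np.linalg.svd(P-mu,full_matrices=False)[2][0]
if u[0]<0:u=-u
s=(P-mu)@u;print(mu,u,s.min(),s.max(),np.degrees(np.arctan2(u[1],u[0])))
# white parts: shaft and cover
w=cv2.inRange(hsv,(0,0,150),(180,60,255))
for nm,(x0,x1,y0,y1) in dict(shaft=(325,350,188,245),cover=(250,305,205,258)).items():
    mm=np.zeros_like(w);mm[y0:y1,x0:x1]=w[y0:y1,x0:x1]
    cs=max(cv2.findContours(mm,0,2)[0],key=cv2.contourArea);r=cv2.minAreaRect(cs);b=cv2.boxPoints(r)
    print(nm,b.round(1).tolist(),onz(c,b,.013 if nm=="shaft" else .1035).round(4).tolist())
t=cv2.resize(a[180:285,220:370],None,fx=5,fy=5,interpolation=cv2.INTER_CUBIC);cv2.imwrite("pics/t1.png",t)
b=cv2.imread("pics/side0.png");cv2.imwrite("pics/s1.png",cv2.resize(b[190:290,285:410],None,fx=6,fy=6,interpolation=cv2.INTER_CUBIC))
E
```

```text
red 1 350 350 251 251
[0.4550689  0.21551069] [1. 0.] 0.0 0.0 0.0
shaft [[331.1000061035156, 194.3000030517578], [334.3999938964844, 193.1999969482422], [350.3999938964844, 239.5], [347.1000061035156, 240.6999969482422]] [[0.5913, 0.2648, 0.013], [0.5944, 0.2568, 0.013], [0.4827, 0.2151, 0.013], [0.4797, 0.223, 0.013]]
cover [[243.6999969482422, 208.3000030517578], [277.1000061035156, 190.89999389648438], [307.0, 248.1999969482422], [273.6000061035156, 265.6000061035156]] [[0.5426, 0.4624, 0.1035], [0.5839, 0.3901, 0.1035], [0.4588, 0.3193, 0.1035], [0.4188, 0.3911, 0.1035]]
```

View pics/t1.png

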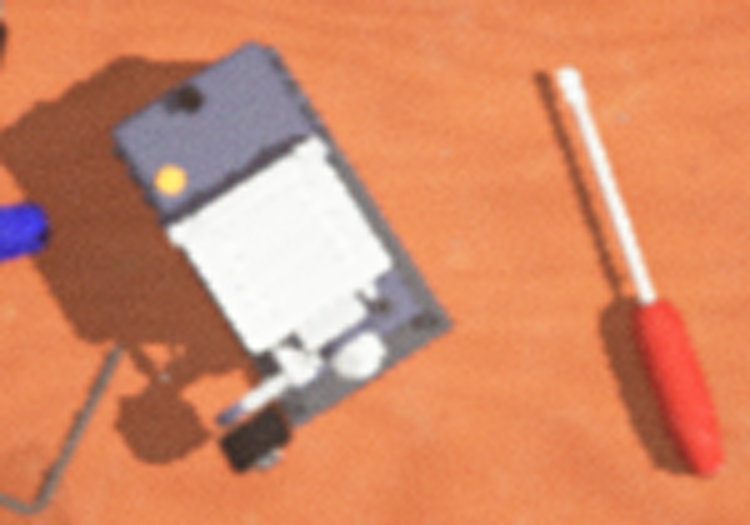

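View pics/s1.png

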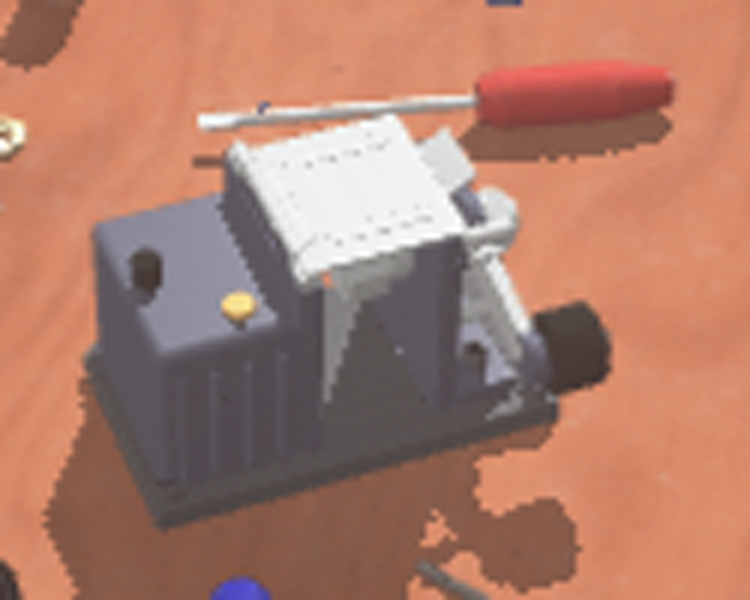

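The top crop shows the cover's corners at (318,140), (172,232), (255,352) and (390,262), and the base's front-right corner at (452,325). The driver's tip is at (566,70) and its handle end at (710,472). The side crop shows the cover shut and the arm's roller hanging in front at (570,345).

Run:
```python
from h import *
c=cam("top");off=np.array([220,180]);f=lambda p:(np.array(p,float)+.5)/5-.5+off
C=onz(c,f([(318,140),(172,232),(255,352),(390,262)]),.1032)
print(C.round(4).tolist());fw=(C[0]+C[1]-C[2]-C[3])/2;lf=(C[1]-C[0]+C[2]-C[3])/2
print("len",np.linalg.norm(fw),np.linalg.norm(lf),"yaw",np.degrees(np.arctan2(fw[1],fw[0])),np.degrees(np.arctan2(-lf[0],lf[1])))
D=onz(c,f([(452,325)]),.010);print("base corner",D)
# fit: model points -> pixels
from scipy.optimize import least_squares
M=np.array([[16,-36,103.2],[16,36,103.2],[-47,36,103.2],[-47,-36,103.2],[-82.5,-46,12]])/1000
px=f([(318,140),(172,232),(255,352),(390,262),(452,325)])
def W(p,X):
    r=Ro.from_euler('z',p[2]).as_matrix();return X@r.T+[p[0],p[1],0]
r=least_squares(lambda p:(proj(c,W(p,M))-px).ravel(),[.48,.38,.5]);print("stand",r.x,np.degrees(r.x[2]),r.fun.round(2))
a=cv2.imread("pics/side0.png");cs=cam("side")
print("side proj cover",((proj(cs,W(r.x,M))-[285,190])*6+2.5).round(0).tolist())
e=onz(c,f([(566,70),(710,472)]),.013);v=e[0]-e[1];L=np.linalg.norm(v);u=v/L
print("driver",e,L,np.degrees(np.arctan2(u[1],u[0])),"handle mid from tip",e[0]-u*.162)
g=lambda p:(np.array(p,float)+.5)/6-.5+[285,190]
e=onz(cs,g([(200,121),(673,85)]),.013);v=e[0]-e[1];print("side driver",e,np.linalg.norm(v),np.degrees(np.arctan2(v[1],v[0])))
print("keep: hexkey etc",onz(c,f([(120,350),(40,510)]),.003).round(3).tolist())
K=np.array([[-.17,0,.07]]);print("slot",W(r.x,np.array([[-.045,0,.094],[-.017,0,.07]])))
```

```text
[[0.5469, 0.3751, 0.1032], [0.5041, 0.4379, 0.1032], [0.4526, 0.3991, 0.1032], [0.4938, 0.3412, 0.1032]]
len 0.06367274794845622 0.0735737125686401 yaw 34.77714073330402 34.86360656512301
base corner [[0.46750057 0.31242969 0.01      ]]
stand [0.51177308 0.39699079 0.59595753] 34.14585096950303 [-0.53  0.74  0.98 -0.3  -0.58 -0.07  0.17  0.34 -0.05 -0.76]
side proj cover [[235.0, 151.0], [303.0, 273.0], [465.0, 232.0], [391.0, 113.0], [457.0, 251.0]]
driver [[0.59320655 0.26061662 0.013     ]
 [0.40111587 0.18647202 0.013     ]] 0.20590349816115944 21.105963375924517 handle mid from tip [0.44207414 0.2022814  0.013     ]
side driver [[0.59240588 0.25886924 0.013     ]
 [0.39824435 0.18596718 0.013     ]] 0.20739674252570534 20.57971139546108
keep: hexkey etc [[0.451, 0.473, 0.003], [0.373, 0.508, 0.003]]
slot [[0.47453056 0.37173222 0.094     ]
 [0.49770368 0.38744867 0.07      ]]
```

Run:
```python
from h import *
a=cv2.imread("pics/top0.png")[110:275,345:500];b=cv2.imread("pics/side0.png")[20:200,245:410]
a=cv2.resize(a,(0,0),fx=2.4,fy=2.4,interpolation=2);b=cv2.resize(b,(0,0),fx=2.4,fy=2.4,interpolation=2)
o=np.zeros((440,800,3),np.uint8);o[:a.shape[0],:a.shape[1]]=a;o[:b.shape[0],400:400+b.shape[1]]=b[:,:400];cv2.imwrite("pics/press.png",o);print(a.shape,b.shape)
c=cam("top");print(onz(c,[(387,200),(387,245),(395,253),(480,255)],.03).round(3).tolist())
```

```text
(396, 372, 3) (432, 396, 3)
[[0.58, 0.131, 0.03], [0.472, 0.129, 0.03], [0.454, 0.11, 0.03], [0.455, -0.093, 0.03]]
```

View pics/press.png

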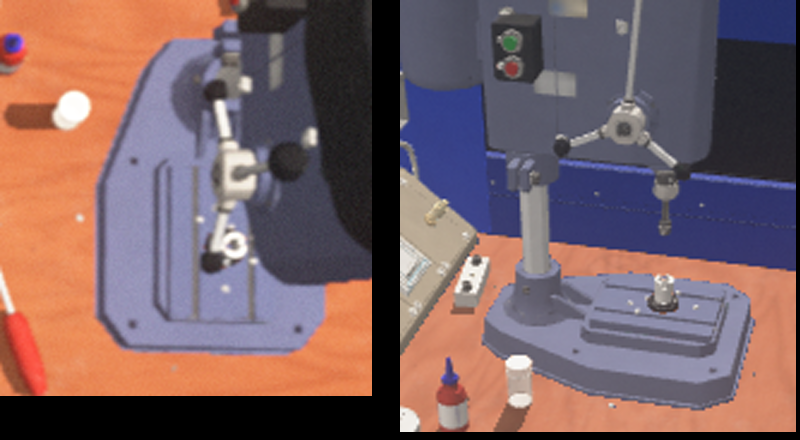

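The press base is low, with its front-left corner at crop (100,330). The hub is at (235,175) in the top crop and (628,122) in the side crop. The nearest feed ball is at (212,262) in the top crop and (682,172) in the side crop, well above the bench.

Run:
```python
from h import *
c=cam("top");s=cam("side")
def tri(p,q):
    (o1,d1),(o2,d2)=ray(c,p),ray(s,q);A=np.c_[d1[0],-d2[0]];k=np.linalg.lstsq(A,o2-o1,rcond=None)[0]
    a,b=o1+k[0]*d1[0],o2+k[1]*d2[0];return (a+b)/2,np.linalg.norm(a-b)
T=lambda x,y:(x/2.4+345,y/2.4+110);S=lambda x,y:((x-400)/2.4+245,y/2.4+20)
print("ball",tri(T(212,262),S(682,172)));print("hub",tri(T(235,175),S(628,122)));print("ball2",tri(T(216,90),S(561,146)))
print("rail corner",tri(T(163,318),S(715,345)),"base",tri(T(100,328),S(705,380)))
x,p,R=st();print(p,R.as_matrix().round(3))
h=np.array([.4415,.2015]);u=np.array([np.cos(np.radians(20.8)),np.sin(np.radians(20.8))])
print("grip s+22",h+.022*u,"yaw delta", )
```

```text
ball (array([0.51888881, 0.08930527, 0.27234707]), np.float64(0.0007777796536206358))
hub (array([0.57825971, 0.0863327 , 0.31984595]), np.float64(0.0023905756161982754))
ball2 (array([0.64865051, 0.09079429, 0.2881622 ]), np.float64(0.0018264561311286801))
rail corner (array([0.47675673, 0.07227928, 0.0513994 ]), np.float64(0.005439702550963818)) base (array([0.47123311, 0.13338654, 0.04525415]), np.float64(0.006641306311758847))
[0.23054904 0.55340339 0.23647925] [[-0.923  0.385 -0.001]
 [ 0.385  0.923 -0.002]
 [ 0.    -0.002 -1.   ]]
grip s+22 [0.46206616 0.20931235] yaw delta
```

Emit:
{"name": "arm_command", "arguments": {
  "deltas": [
    [[1.82,-2.91,-0.4,0,0,3.6],[1.82,-2.91,-0.4,0,0,3.6],[1.82,-2.91,-0.4,0,0,3.6],[1.82,-2.91,-0.4,0,0,3.6],[1.82,-2.91,-0.4,0,0,3.6],[1.82,-2.91,-0.4,0,0,3.6],[1.82,-2.91,-0.4,0,0,3.6],[1.82,-2.91,-0.4,0,0,3.6],[1.82,-2.91,-0.4,0,0,3.6],[1.82,-2.91,-0.4,0,0,3.6],[1.82,-2.91,-0.4,0,0,3.7],[1.82,-2.91,-0.4,0,0,3.7]]
  ],
  "gripper": 0.3,
  "squeeze": 60
}}

```text
t: 1.1
tool_pos: [0.4495, 0.203, 0.189]
orientation: [0.572, -3.089, 0.0]
force: [1.1, 0.7, -0.6]
opening: 0.0606
gripper_force: 0.0
```

Emit:
{"name": "arm_command", "arguments": {
  "deltas": [
    [[0,0,-2,0,0,0],[0,0,-2,0,0,0],[0,0,-2,0,0,0],[0,0,0,0,0,0],[0,0,0,0,0,0]]
  ]
}}

```text
t: 1.52
tool_pos: [0.4479, 0.2042, 0.1282]
orientation: [0.566, -3.087, 0.001]
force: [0.6, 0.9, 0.8]
opening: 0.0606
gripper_force: 0.0
```

Run:
```python
from h import *
x,p,R=st();print(p,R.as_matrix().round(3),x['q'],x['opening'])
c=cam("wrist");a=eyes.read_camera("wrist");cv2.imwrite("pics/w1.png",a)
u=np.array([np.cos(np.radians(20.8)),np.sin(np.radians(20.8)),0])
h=np.array([.4415,.2015,.013]);print("proj handle ends/tip/mid",proj(c,[h-.046*u,h,h+.042*u,h+.162*u,p]).round(0).tolist())
hsv=cv2.cvtColor(a,cv2.COLOR_BGR2HSV);m=cv2.inRange(hsv,(0,170,90),(6,255,255))|cv2.inRange(hsv,(172,170,90),(180,255,255))
n,l,s,ce=cv2.connectedComponentsWithStats(m);i=1+s[1:,4].argmax();print(s[i],ce[i])
ys,xs=np.nonzero(l==i);P=onz(c,np.c_[xs,ys],.018)[:,:2];mu=P.mean(0);v=np.linalg.svd(P-mu,full_matrices=False)[2][0];v*=np.sign(v[0]);d=(P-mu)@v
print(mu,np.degrees(np.arctan2(v[1],v[0])),d.min(),d.max())
```

```text
[0.44791657 0.20417001 0.1282494 ] [[-0.935 -0.355 -0.003]
 [-0.355  0.935 -0.001]
 [ 0.003  0.    -1.   ]] [ 3.23530590e-01 -7.90535827e-02  1.90473910e+00 -6.44117236e-05
  1.31940145e+00 -1.60985102e+00] 0.06055866474660141
proj handle ends/tip/mid [[314.0, 144.0], [314.0, 197.0], [314.0, 241.0], [314.0, 352.0], [314.0, 260.0]]
[303 145  29  97 829] [316.42460796 192.94451146]
[0.43706904 0.20206879] 19.962824141567097 -0.04140658668953928 0.04402969212133437
```

View pics/w1.png

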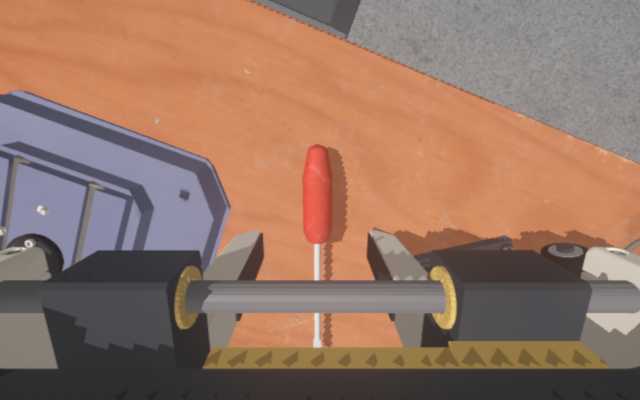

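The wrist view shows the red handle centred between the open fingers (columns 303-332, rows 145-242), with the press base to the left and clear. I'll go down and grip.

Emit:
{"name": "arm_command", "arguments": {
  "deltas": [
    [[0,0,-2,0,0,0],[0,0,-2,0,0,0],[0,0,-2,0,0,0],[0,0,-2,0,0,0],[0,0,-1.4,0,0,0],[0,0,-0.9,0,0,0],[0,0,0,0,0,0],[0,0,0,0,0,0]]
  ]
}}

```text
t: 2.23
tool_pos: [0.4498, 0.205, 0.0274]
orientation: [-0.567, 3.089, 0.0]
force: [0.3, 0.1, 0.2]
opening: 0.0602
gripper_force: 0.0
```

Emit:
{"name": "arm_command", "arguments": {
  "deltas": [
    [[0,0,0,0,0,0],[0,0,0,0,0,0],[0,0,0,0,0,0],[0,0,0,0,0,0],[0,0,0,0,0,0],[0,0,0,0,0,0],[0,0,0,0,0,0],[0,0,0,0,0,0]]
  ],
  "gripper": -1,
  "squeeze": 60
}}

```text
t: 2.9
tool_pos: [0.4493, 0.2047, 0.0266]
orientation: [-0.566, 3.09, 0.0]
force: [0.0, 1.4, 2.3]
opening: 0.0246
gripper_force: 60.0
```

Emit:
{"name": "arm_command", "arguments": {
  "deltas": [
    [[0,0,1,0,0,0],[0,0,2,0,0,0],[-0.6,0,2.4,0,0,0],[-1.5,0.5,2.5,0,0,1],[-1.5,0.5,2.5,0,0,1.5],[-1.5,0.7,1.5,0,0,1.6],[-1.5,0.9,0.5,0,0,1.6],[-1.5,0.9,0,0,0,1.6],[-1.5,0.9,0,0,0,1.6],[-1.5,0.9,0,0,0,1.6],[-1,0.6,0,0,0,1.6],[-0.5,0.4,0,0,0,1.6]]
  ]
}}

```text
t: 3.9
tool_pos: [0.3221, 0.2681, 0.1507]
orientation: [-0.936, 2.999, 0.0]
force: [0.3, -0.1, -1.2]
opening: 0.0248
gripper_force: 60.0
```

Run:
```python
from h import *
x,p,R=st();print(p,R.as_matrix().round(3),x['opening'],x['gripper_force'])
h=R.as_matrix();yh=h[:,1];u=np.array([yh[1],-yh[0],0]);z=h[:,2];tip=p+.0136*z+.1535*u
print("tip pred",tip,"heading",np.degrees(np.arctan2(u[1],u[0])))
o=np.zeros((600,800,3),np.uint8)
for i,n in enumerate(("top","side")):
    c=cam(n);a=eyes.read_camera(n);cv2.imwrite(f"pics/{n}2.png",a);q=proj(c,[tip,tip-.1*u])
    print(n,q.round(1).tolist())
    x0,y0=(int(q[0,0])-45,int(q[0,1])-60) ; x0=min(x0,560)
    cr=cv2.resize(a[y0:y0+120,x0:x0+80],None,fx=5,fy=5,interpolation=2);print(x0,y0);o[:cr.shape[0],i*400:i*400+cr.shape[1]]=cr[:,:400]
cv2.imwrite("pics/tip.png",o)
```

```text
[0.32205172 0.26814297 0.15071736] [[-0.823 -0.569 -0.   ]
 [-0.569  0.823  0.   ]
 [-0.     0.    -1.   ]] 0.024754207528358996 59.998154528439045
tip pred [0.44832702 0.35541876 0.13711736] heading 34.64995813539048
top [[289.8, 252.7], [315.4, 293.0]]
244 192
side [[368.5, 203.9], [408.8, 193.9]]
323 143
```

View pics/tip.png

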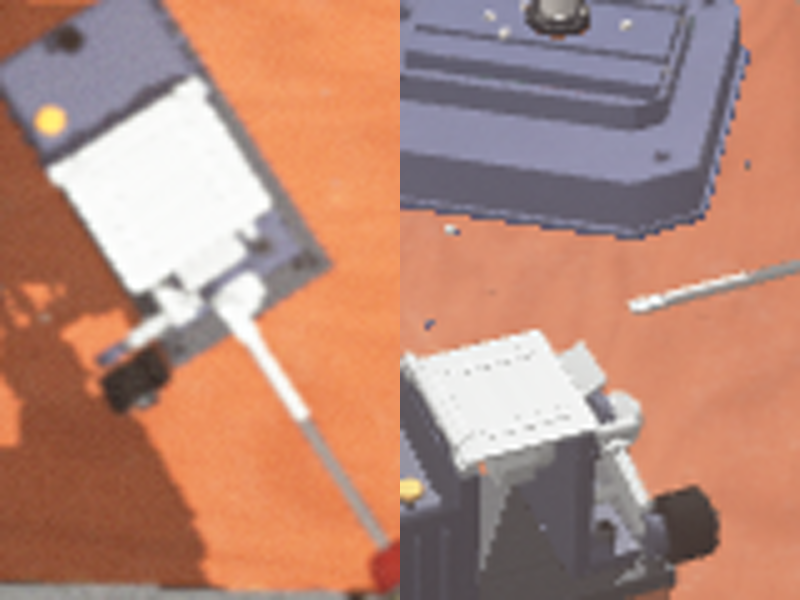

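The side view puts the tip at (369.4,204) against a predicted (368.5,203.9), so the tip model is good. In the top view the driver lines up with the lip and slot. I'll go down to slot height and insert.

Emit:
{"name": "arm_command", "arguments": {
  "deltas": [
    [[0.1,-0.1,-1.2,0,0,0],[0,0,-1.2,0,0,0],[0,0,-1.2,0,0,0],[0,0,-0.7,0,0,0],[0,0,0,0,0,0],[0,0,0,0,0,0]]
  ]
}}

```text
t: 4.5
tool_pos: [0.3243, 0.2663, 0.1073]
orientation: [0.93, -3.0, 0.001]
force: [0.3, 0.4, -1.3]
opening: 0.0244
gripper_force: 60.0
```

Emit:
{"name": "arm_command", "arguments": {
  "deltas": [
    [[0.66,0.45,0,0,0,0],[0.66,0.45,0,0,0,0],[0.66,0.45,0,0,0,0],[0.66,0.45,0,0,0,0],[0,0,0,0,0,0]]
  ]
}}

```text
t: 4.92
tool_pos: [0.3521, 0.2856, 0.1081]
orientation: [-0.93, 2.999, 0.001]
force: [-0.3, -0.4, -1.4]
opening: 0.0243
gripper_force: 60.0
```

Emit:
{"name": "arm_command", "arguments": {
  "deltas": [
    [[0.66,0.45,0,0,0,0],[0.5,0.35,0,0,0,0],[0,0,0,0,0,0]]
  ]
}}

```text
t: 5.17
tool_pos: [0.3631, 0.2933, 0.1076]
orientation: [-0.931, 3.0, 0.0]
force: [-0.4, 0.3, -0.4]
opening: 0.0243
gripper_force: 60.0
```

Emit:
{"name": "arm_command", "arguments": {
  "deltas": [
    [[0,0,0.4,0,0,0],[0,0,0.4,0,0,0],[0,0,0.4,0,0,0],[0,0,0.4,0,0,0],[0,0,0,0,0,0]]
  ]
}}

```text
t: 5.58
tool_pos: [0.3624, 0.2928, 0.1245]
orientation: [-0.931, 2.999, 0.0]
force: [-0.6, -0.4, -2.4]
opening: 0.0244
gripper_force: 60.0
```

```bash
cat > look.py <<'E'
from h import *
import sys
def go(name,scale=4):
    x,p,R=st();S=np.array([.5118,.397,0]);A=Ro.from_euler('z',np.radians(34.5)).as_matrix()
    h=R.as_matrix();yh=h[:,1];u=np.cross(h[:,2],-yh) if 0 else np.cross(yh,-h[:,2]);u/=np.linalg.norm(u);u=u if u[0]>0 else -u
    tip=p+.0136*h[:,2]+.1535*u;print("tip stand mm",((tip-S)@A*1000).round(1),"force",np.round(x['force'],1),"t",x['t'])
    o=np.zeros((480,800,3),np.uint8)
    for i,n in enumerate(("top","side")):
        c=cam(n);a=eyes.read_camera(n);q=proj(c,[tip])[0];x0,y0=min(int(q[0])-50,540),int(q[1])-60
        o[:,i*400:i*400+400]=cv2.resize(a[y0:y0+120,x0:x0+100],(400,480),interpolation=2)
        print(n,"tip crop",((q-[x0,y0])*4+[i*400,0]).round())
    cv2.imwrite(name,o)
if __name__=="__main__":go(sys.argv[1])
E
python3 look.py pics/l1.png
```

```text
tip stand mm [-28.6  -1.3 111.1] force [-0.6 -0.4 -2.4] t 5.5833
top tip crop [203. 242.]
side tip crop [604. 244.]
```

View pics/l1.png

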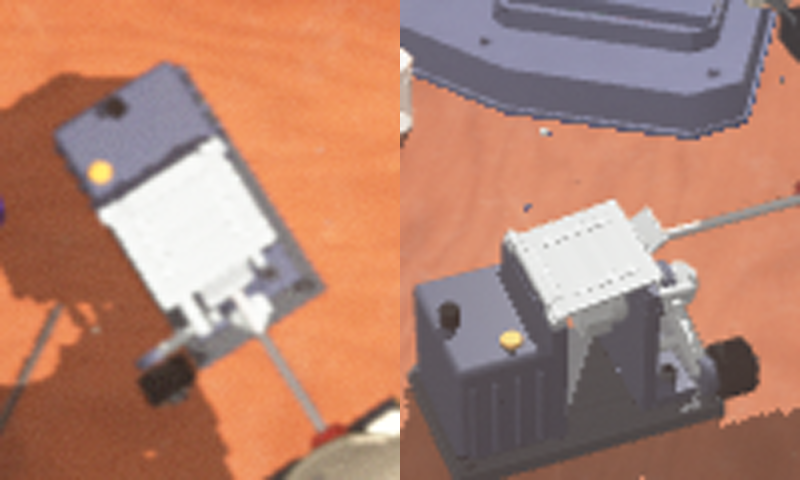

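The side crop shows the front edge of the cover lifted, with the blade under it at about (665,235). I'll carry on along the arc up to about 90°.

Emit:
{"name": "arm_command", "arguments": {
  "deltas": [
    [[0.23,0.16,0.57,0,0,0],[0.23,0.16,0.57,0,0,0],[0.3,0.2,0.47,0,0,0],[0.3,0.2,0.47,0,0,0],[0.38,0.26,0.36,0,0,0],[0.38,0.26,0.36,0,0,0],[0.45,0.31,0.23,0,0,0],[0.45,0.31,0.23,0,0,0],[0.48,0.33,0.08,0,0,0],[0.48,0.33,0.08,0,0,0],[0,0,0,0,0,0]]
  ]
}}

```text
t: 6.6
tool_pos: [0.4001, 0.3185, 0.1579]
orientation: [-0.931, 2.999, 0.0]
force: [-0.2, -0.5, -1.1]
opening: 0.0243
gripper_force: 60.0
```

```bash
python3 look.py pics/l2.png
```

```text
tip stand mm [ 17.   -1.5 144.5] force [-0.2 -0.5 -1.1] t 6.6
top tip crop [202. 244.]
side tip crop [602. 240.]
```

View pics/l2.png

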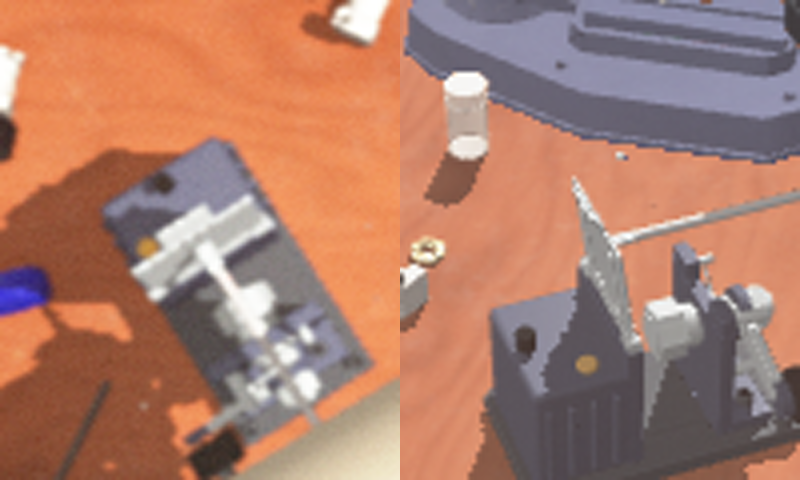

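The cover now stands just past vertical, with its edge at (610,200) in the side crop and the blade behind it. I'll push it over.

Emit:
{"name": "arm_command", "arguments": {
  "deltas": [
    [[0.49,0.34,0,0,0,0],[0.49,0.34,0,0,0,0],[0.49,0.34,0,0,0,0],[0.49,0.34,0,0,0,0],[0.49,0.34,0,0,0,0],[0.49,0.34,0,0,0,0],[0.49,0.34,0,0,0,0],[0,0,0,0,0,0],[0,0,0,0,0,0],[0,0,0,0,0,0],[0,0,0,0,0,0]]
  ]
}}

```text
t: 7.62
tool_pos: [0.433, 0.3415, 0.1576]
orientation: [0.931, -3.0, 0.0]
force: [-0.2, 0.5, -1.2]
opening: 0.0246
gripper_force: 60.0
```

```bash
python3 look.py pics/l3.png
```

```text
tip stand mm [ 57.2  -1.1 143.9] force [-0.2  0.5 -1.2] t 7.6167
top tip crop [201. 241.]
side tip crop [604. 242.]
```

View pics/l3.png

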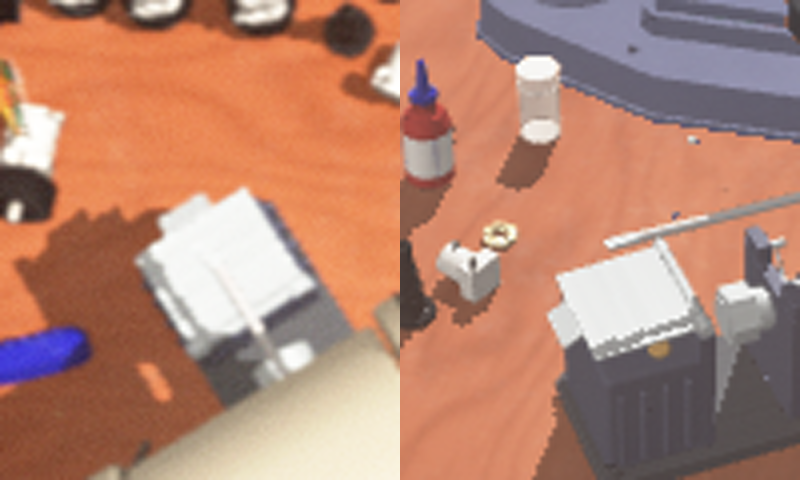

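The cover is folded right over: its lip is at (185,210) in the top crop and the sheet lies flat on the housing. The driver hasn't slipped, with the tip at (608,243) against a predicted (604,242). I'll withdraw and lay it back where it was.

Emit:
{"name": "arm_command", "arguments": {
  "deltas": [
    [[-1.8,-1.2,0.2,0,0,0],[-1.8,-1.2,0,0,0,0],[-1.8,-1.2,0,0,0,0],[-1.8,-1.2,0,0,0,0],[-1.9,-1.3,0,0,0,0],[-1.9,-1.3,0,0,0,0],[0.5,-0.8,0,0,0,-1.6],[1.5,-1.2,0,0,0,-2.4],[2,-1.1,-0.5,0,0,-2.4],[2.1,-0.9,-1,0,0,-2.4],[2.1,-0.8,-1.5,0,0,-2.4],[2.1,-0.8,-1.5,0,0,-2.6]]
  ]
}}

```text
t: 8.72
tool_pos: [0.4282, 0.2112, 0.1149]
orientation: [-0.559, 3.089, 0.001]
force: [-0.4, 0.7, -0.4]
opening: 0.0244
gripper_force: 60.0
```

Emit:
{"name": "arm_command", "arguments": {
  "deltas": [
    [[1.2,-0.3,-1.5,0,0,0],[1.1,-0.3,-1.5,0,0,0],[0,0,-1.5,0,0,0],[0,0,-1.5,0,0,0],[0,0,0,0,0,0],[0,0,0,0,0,0]]
  ]
}}

```text
t: 9.22
tool_pos: [0.4487, 0.2053, 0.054]
orientation: [0.563, -3.089, 0.0]
force: [-0.4, 0.5, -0.6]
opening: 0.0243
gripper_force: 60.0
```

Emit:
{"name": "arm_command", "arguments": {
  "deltas": [
    [[0,0,-1,0,0,0],[0,0,-0.8,0,0,0],[0,0,-0.5,0,0,0],[0,0,-0.3,0,0,0],[0,0,-0.1,0,0,0],[0,0,0,0,0,0],[0,0,0,0,0,0]]
  ]
}}

```text
t: 9.8
tool_pos: [0.4494, 0.2058, 0.0279]
orientation: [-0.564, 3.09, 0.0]
force: [-0.7, -0.9, -0.4]
opening: 0.0248
gripper_force: 60.0
```

Emit:
{"name": "arm_command", "arguments": {
  "deltas": [
    [[0,0,-0.1,0,0,0],[0,0,-0.1,0,0,0],[0,0,0,0,0,0],[0,0,0,0,0,0]]
  ],
  "squeeze": 10
}}

```text
t: 10.13
tool_pos: [0.4498, 0.2058, 0.0267]
orientation: [-0.564, 3.09, 0.0]
force: [-2.9, -1.6, 7.1]
opening: 0.0254
gripper_force: 10.0
```

Emit:
{"name": "arm_command", "arguments": {
  "deltas": [
    [[0,0,0,0,0,0],[0,0,0,0,0,0],[0,0,0,0,0,0],[0,0,0,0,0,0],[0,0,0,0,0,0],[0,0,0,0,0,0]]
  ],
  "gripper": 0.3
}}

```text
t: 10.63
tool_pos: [0.4492, 0.2056, 0.0256]
orientation: [0.564, -3.09, 0.0]
force: [-0.2, 0.7, 0.4]
opening: 0.0583
gripper_force: 0.0
```

Emit:
{"name": "arm_command", "arguments": {
  "deltas": [
    [[0,0,1,0,0,0],[0,0,2,0,0,0],[0,0,3,0,0,0],[0,0,3,0,0,0],[0,0,3,0,0,0],[0,0,3,0,0,0],[0,0,2,0,0,0],[0,0,0,0,0,0]]
  ]
}}

```text
t: 11.3
tool_pos: [0.452, 0.2066, 0.2023]
orientation: [-0.562, 3.082, 0.002]
force: [0.8, 0.2, 0.1]
opening: 0.0603
gripper_force: 0.0
```

Run:
```python
from h import *
x,p,R=st();print(p,x['force'],x['t'])
c=cam("wrist");a=eyes.read_camera("wrist");hsv=cv2.cvtColor(a,cv2.COLOR_BGR2HSV)
m=cv2.inRange(hsv,(0,170,90),(6,255,255))|cv2.inRange(hsv,(172,170,90),(180,255,255))
n,l,s,ce=cv2.connectedComponentsWithStats(m);i=1+s[1:,4].argmax();print(s[i],ce[i])
ys,xs=np.nonzero(l==i);P=onz(c,np.c_[xs,ys],.018)[:,:2];mu=P.mean(0);v=np.linalg.svd(P-mu,full_matrices=False)[2][0];v*=np.sign(v[0]);d=(P-mu)@v
print(mu,np.degrees(np.arctan2(v[1],v[0])),d.min(),d.max())
```

```text
[0.45199994 0.20662325 0.20226593] [0.7704015  0.15327714 0.12246368] 11.3
[313 135  11  64 293] [320.17406143 167.09556314]
[0.43003867 0.20506575] 23.90253101724488 -0.03491541705349722 0.03451139583930527
```

The driver lies where it was. Next I'll move over the gap with the tool tilted −0.35 rad about the bolt axis.

Emit:
{"name": "arm_command", "arguments": {
  "deltas": [
    [[0.2,2.5,0.2,0,0,1.7],[0.2,2.8,0.2,0,0,1.7],[0.2,2.8,0.2,0,0,1.7],[0.2,2.8,0.2,0,0,1.7],[0.2,2.8,0.2,0,0,1.7],[0.2,2.8,0.2,0,0,1.7],[0.2,2.8,0.2,0,0,1.7],[0.2,2.8,0.1,0,0,1.8],[0,0,0,-4.1,-2.8,0],[0,0,0,-4.1,-2.8,0],[0,0,0,-4.1,-2.8,0],[0,0,0,-4.2,-2.9,0]]
  ]
}}

```text
t: 12.35
tool_pos: [0.4651, 0.4265, 0.2101]
orientation: [-0.885, 2.861, -0.511]
force: [-0.5, 0.4, -0.5]
opening: 0.0601
gripper_force: 0.0
```

```bash
cat > bolt.py <<'E'
from h import *
S=np.array([.5118,.397,0]);A=Ro.from_euler('z',np.radians(34.5)).as_matrix()
def rep():
    x,p,R=st();M=A.T@R.as_matrix();print("tcp stand mm",((p-S)@A*1000).round(1),"\n",M.round(3),"\ntilt deg",np.degrees(np.arctan2(M[2,1],M[1,1])).round(2),"F stand",(A.T@np.array(x['force'])).round(1),"T",(A.T@np.array(x['wrist_torque'])).round(2),"open",x['opening'],x['gripper_force'],x['t'],"q",np.round(x['q'],2))
    return x,p,R
if __name__=="__main__":rep()
E
python3 - <<'E'
from bolt import *
rep()
T=lambda P:S+np.array(P)/1000@A.T
H=T([[-17,0,70],[-17,13,90],[-17,-13,90],[-45,-36,100],[-45,36,100],[-35,36,100],[-35,-36,100],[11,36,98],[11,-36,98],[-25,0,87],[-9,0,87]])
for n in("wrist","top"):
    c=cam(n);a=eyes.read_camera(n);cv2.imwrite(f"pics/{n}5.png",a);print(n,proj(c,H).round(0).astype(int).tolist())
    hsv=cv2.cvtColor(a,cv2.COLOR_BGR2HSV);w=cv2.inRange(hsv,(0,0,165),(180,50,255))
    k,l,s,ce=cv2.connectedComponentsWithStats(w)
    print([(s[i].tolist(),ce[i].round(0).tolist()) for i in range(1,k) if s[i,4]>40])
E
```

```text
tcp stand mm [-21.8  50.8 210.1] 
 [[-1.     0.002 -0.001]
 [ 0.002  0.938 -0.346]
 [ 0.    -0.346 -0.938]] 
tilt deg -20.25 F stand [-0.2  0.6 -0.5] T [ 0.26 -0.01 -0.01] open 0.06013501988531895 0.0 12.35 q [ 0.85  0.32  1.36 -0.34  1.55 -1.3 ]
wrist [[315, 200], [321, 206], [295, 203], [268, 175], [343, 179], [342, 191], [268, 185], [342, 240], [271, 231], [309, 196], [309, 212]]
[([29, 0, 30, 43, 641], [45.0, 18.0]), ([29, 0, 82, 126, 4502], [70.0, 63.0]), ([54, 0, 110, 192, 6209], [123.0, 95.0]), ([217, 94, 14, 92, 349], [224.0, 142.0]), ([10, 132, 42, 64, 570], [32.0, 167.0]), ([303, 133, 21, 18, 333], [313.0, 142.0]), ([299, 146, 41, 30, 511], [323.0, 163.0]), ([341, 146, 35, 12, 286], [357.0, 152.0]), ([282, 164, 6, 11, 43], [284.0, 169.0]), ([116, 184, 46, 26, 796], [138.0, 196.0]), ([301, 184, 22, 27, 432], [311.0, 197.0]), ([11, 187, 24, 16, 163], [24.0, 195.0]), ([0, 203, 11, 9, 47], [4.0, 206.0]), ([0, 204, 73, 49, 1868], [26.0, 230.0]), ([203, 231, 57, 49, 1176], [232.0, 255.0]), ([266, 230, 80, 51, 3103], [305.0, 257.0]), ([370, 230, 57, 50, 1442], [397.0, 258.0]), ([1
[... 1561 characters left out ...]
[188.0, 173.0]), ([207, 165, 16, 17, 160], [215.0, 173.0]), ([241, 186, 51, 77, 1291], [268.0, 214.0]), ([333, 193, 19, 47, 123], [342.0, 215.0]), ([432, 199, 17, 23, 200], [440.0, 209.0]), ([13, 201, 12, 10, 87], [18.0, 205.0]), ([460, 230, 20, 16, 94], [472.0, 237.0]), ([211, 232, 39, 44, 700], [233.0, 250.0]), ([429, 238, 46, 17, 233], [452.0, 248.0]), ([106, 243, 201, 157, 9013], [213.0, 331.0]), ([286, 246, 11, 10, 80], [292.0, 251.0]), ([57, 280, 117, 120, 5966], [114.0, 352.0]), ([134, 307, 87, 89, 328], [179.0, 353.0]), ([57, 349, 19, 23, 64], [66.0, 361.0]), ([555, 349, 85, 5, 278], [598.0, 351.0]), ([74, 373, 21, 20, 69], [84.0, 382.0]), ([370, 380, 136, 20, 2513], [435.0, 390.0])]
```

Emit:
{"name": "arm_command", "arguments": {
  "deltas": [
    [[0.4,0.27,0,0,0,0],[0.29,-0.42,-1.4,0,0,0],[0.29,-0.42,-1.4,0,0,0],[0.29,-0.42,-1.4,0,0,0],[0.29,-0.42,-1.4,0,0,0],[0.29,-0.42,-1.4,0,0,0],[0,0,0,0,0,0],[0,0,0,0,0,0]]
  ]
}}

```text
t: 13.12
tool_pos: [0.4842, 0.4069, 0.14]
orientation: [-0.883, 2.866, -0.504]
force: [-0.3, 0.1, 0.2]
opening: 0.0604
gripper_force: 0.0
```

Run:
```python
from bolt import *
rep();T=lambda P:S+np.array(P)/1000@A.T
H=T([[-17,0,70],[-35,36,100],[-35,-36,100],[11,36,98],[11,-36,98],[-25,0,87],[-9,0,87]]+[[-17+e,17.32*np.cos(t),70+17.32*np.sin(t)] for e in(-8,8) for t in np.radians([10,70,130])])
c=cam("wrist");a=eyes.read_camera("wrist");cv2.imwrite("pics/w6.png",a);print(proj(c,H).round(0).astype(int).tolist())
g=cv2.cvtColor(a,6);w=(g>150).astype(np.uint8)
k,l,s,ce=cv2.connectedComponentsWithStats(w);print([(s[i].tolist(),ce[i].round(0).tolist()) for i in range(1,k) if s[i,4]>40 and 200<ce[i][0]<440 and 100<ce[i][1]<330])
for r in(190,200,205,210,215,220,225,230,240):print(r,g[r,270:370:4].tolist())
```

```text
tcp stand mm [-17.2  23.8 140. ] 
 [[-1.     0.004 -0.003]
 [ 0.005  0.94  -0.341]
 [ 0.002 -0.341 -0.94 ]] 
tilt deg -19.92 F stand [-0.2  0.2  0.2] T [ 0.24 -0.01 -0.05] open 0.06044684036552385 0.0 13.1167 q [ 0.81  0.36  1.44 -0.34  1.43 -1.3 ]
[[316, 218], [354, 210], [253, 200], [353, 276], [257, 260], [308, 214], [308, 235], [337, 211], [316, 214], [295, 211], [336, 232], [316, 236], [296, 232]]
[([10, 0, 630, 279, 75493], [322.0, 117.0]), ([299, 129, 30, 25, 636], [313.0, 142.0]), ([280, 147, 119, 41, 1784], [343.0, 166.0]), ([426, 195, 13, 16, 114], [432.0, 202.0]), ([297, 198, 42, 37, 1207], [316.0, 217.0]), ([370, 230, 58, 50, 1461], [397.0, 258.0]), ([257, 260, 60, 21, 769], [282.0, 273.0]), ([222, 295, 123, 4, 394], [282.0, 296.0]), ([397, 313, 27, 36, 703], [410.0, 328.0])]
190 [141, 141, 133, 87, 87, 100, 129, 142, 141, 141, 141, 141, 142, 140, 139, 130, 129, 124, 118, 111, 107, 103, 85, 81, 80]
200 [164, 158, 158, 165, 169, 169, 153, 136, 144, 169, 226, 217, 206, 168, 145, 140, 139, 139, 138, 138, 138, 134, 83, 92, 93]
205 [170, 168, 167, 163, 167, 166, 155, 130, 147, 160, 226, 217, 202, 185, 162, 140, 125, 116, 108, 117, 125, 125, 90, 91, 92]
210 [166, 165, 169, 168, 169, 163, 155, 221, 216, 194, 192, 191, 195, 174, 165, 163, 159, 149, 131, 93, 92, 92, 91, 91, 92]
215 [162, 162, 165, 169, 168, 162, 155, 224, 233, 231, 229, 231, 199, 157, 157, 155, 156, 147, 132, 131, 110, 91, 90, 91, 91]
220 [160, 161, 164, 167, 170, 168, 160, 222, 233, 231, 229, 231, 198, 154, 157, 155, 156, 146, 131, 131, 131, 130, 92, 90, 92]
225 [160, 159, 161, 167, 166, 169, 163, 221, 232, 231, 229, 231, 198, 154, 157, 155, 156, 146, 132, 132, 131, 131, 128, 124, 91]
230 [161, 161, 163, 165, 167, 165, 106, 180, 227, 230, 229, 231, 198, 155, 157, 154, 147, 115, 103, 107, 111, 121, 125, 120, 90]
240 [159, 163, 153, 104, 104, 103, 103, 103, 103, 103, 103, 102, 101, 102, 100, 102, 100, 99, 99, 94, 78, 77, 77, 76, 76]
```

The head shows at columns 296-338 and rows 208-232, within 2 px of the prediction. I'll descend the rest of the way.

Emit:
{"name": "arm_command", "arguments": {
  "deltas": [
    [[0.12,-0.33,-1,0,0,0],[0.19,-0.28,-1,0,0,0],[0.19,-0.28,-1,0,0,0],[0.19,-0.28,-1,0,0,0],[0.19,-0.28,-1,0,0,0],[0.19,-0.28,-1,0,0,0],[0.19,-0.28,-1,0,0,0],[0,0,0,0,0,0],[0,0,0,0,0,0]]
  ]
}}

```text
t: 13.92
tool_pos: [0.4959, 0.3876, 0.0695]
orientation: [-0.886, 2.864, -0.506]
force: [-0.8, 0.7, 0.9]
opening: 0.0603
gripper_force: 0.0
```

```bash
python3 bolt.py
```

```text
tcp stand mm [-18.4   1.2  69.5] 
 [[-1.     0.002 -0.003]
 [ 0.002  0.94  -0.342]
 [ 0.002 -0.342 -0.94 ]] 
tilt deg -20.02 F stand [-0.2  1.   0.9] T [ 0.14 -0.05 -0.06] open 0.060295065173998554 0.0 13.9167 q [ 0.77  0.42  1.51 -0.36  1.3  -1.29]
```

Nothing was touched on the way down. I'll close gently first to see how well it centres.

Emit:
{"name": "arm_command", "arguments": {
  "deltas": [
    [[0,0,0,0,0,0],[0,0,0,0,0,0],[0,0,0,0,0,0],[0,0,0,0,0,0],[0,0,0,0,0,0],[0,0,0,0,0,0],[0,0,0,0,0,0],[0,0,0,0,0,0]]
  ],
  "gripper": -1,
  "squeeze": 10
}}

```text
t: 14.58
tool_pos: [0.4969, 0.388, 0.0714]
orientation: [-0.885, 2.862, -0.505]
force: [0.6, -4.8, 5.1]
opening: 0.0299
gripper_force: 10.0
```

```bash
python3 bolt.py
```

```text
tcp stand mm [-17.4   1.1  71.4] 
 [[-1.     0.002  0.   ]
 [ 0.002  0.939 -0.343]
 [-0.001 -0.343 -0.939]] 
tilt deg -20.05 F stand [-2.2 -4.3  5.1] T [-0.69  0.08 -0.08] open 0.029852558193551013 9.99909941238002 14.5833 q [ 0.77  0.42  1.51 -0.36  1.3  -1.29]
```

Emit:
{"name": "arm_command", "arguments": {
  "deltas": [
    [[0.05,-0.08,0.03,0,0,0],[0,0,0,0,0,0],[0,0,0,0,0,0],[0,0,0,0,0,0]]
  ],
  "squeeze": 60
}}

```text
t: 14.92
tool_pos: [0.4969, 0.388, 0.0713]
orientation: [-0.886, 2.862, -0.503]
force: [-1.5, 0.7, 6.0]
opening: 0.0297
gripper_force: 60.0
```

Emit:
{"name": "arm_command", "arguments": {
  "deltas": [
    [[0,0,0,2.06,1.42,0],[0,0,0,2.06,1.42,0],[0,0,0,2.06,1.42,0],[0,0,0,2.06,1.42,0],[0,0,0,0,0,0],[0,0,0,0,0,0]]
  ]
}}

```text
t: 15.42
tool_pos: [0.497, 0.3878, 0.0714]
orientation: [-0.909, 2.942, -0.255]
force: [-1.9, 2.1, 6.5]
opening: 0.0296
gripper_force: 60.0
```

```bash
python3 bolt.py
```

```text
tcp stand mm [-17.4   0.8  71.4] 
 [[-1.     0.003  0.   ]
 [ 0.003  0.985 -0.172]
 [-0.001 -0.172 -0.985]] 
tilt deg -9.93 F stand [-0.4  2.8  6.5] T [0.24 0.11 0.09] open 0.02959608026069018 60.00372283975594 15.4167 q [ 0.68  0.37  1.54 -0.18  1.26 -1.43]
```

Emit:
{"name": "arm_command", "arguments": {
  "deltas": [
    [[0,0,0.1,2.06,1.42,0],[0,0,0,2.06,1.42,0],[0,0,0,2.06,1.42,0],[0,0,0,2.06,1.42,0],[0,0,0,2.06,1.42,0],[0,0,0,2.06,1.42,0],[0,0,0,2.06,1.42,0],[0,0,0,0.4,0.28,0],[0,0,0,0,0,0],[0,0,0,0,0,0],[0,0,0,0,0,0]]
  ]
}}

```text
t: 16.33
tool_pos: [0.4972, 0.3875, 0.0715]
orientation: [0.915, -2.955, -0.204]
force: [4.7, 2.7, -3.0]
opening: 0.0297
gripper_force: 60.0
```

```bash
python3 bolt.py
```

```text
tcp stand mm [-17.4   0.4  71.5] 
 [[-1.     0.002 -0.001]
 [ 0.002  0.99   0.138]
 [ 0.001  0.138 -0.99 ]] 
tilt deg 7.92 F stand [ 5.4 -0.5 -3. ] T [-0.51 -0.97 -0.07] open 0.029650699925950687 60.002788212150335 16.3333 q [ 0.5   0.34  1.56  0.14  1.26 -1.71]
```

Emit:
{"name": "arm_command", "arguments": {
  "deltas": [
    [[0,0,0,0.6,0.42,0],[0,0,0,0,0,0],[0,0,0,0,0,0],[0,0,0,0,0,0],[0,0,0,0,0,0],[0,0,0,0,0,0]]
  ]
}}

```text
t: 16.83
tool_pos: [0.4972, 0.3875, 0.0715]
orientation: [0.913, -2.95, -0.222]
force: [5.0, 1.5, -2.6]
opening: 0.0299
gripper_force: 60.0
```

Run:
```python
from bolt import *
rep();T=lambda P:S+np.array(P)/1000@A.T
c=cam("side")
for nm,a in(("old",cv2.imread("pics/side0.png")),("new",eyes.read_camera("side"))):
    if nm=="new":cv2.imwrite("pics/s7.png",a)
    g=cv2.cvtColor(a,6);w=np.zeros_like(g);w[200:275,350:410]=(g[200:275,350:410]<62)*1
    k,l,s,ce=cv2.connectedComponentsWithStats(w);print(nm,[(s[i].tolist(),ce[i].round(1).tolist()) for i in range(1,k) if s[i,4]>25])
for x in(-62,-70):
    for al in(-.6,-.5,-.35,-.25,0,.15,.25):print(x,al,proj(c,T([[x,62*np.cos(al),70+62*np.sin(al)]])).round(1).tolist())
d=cam("top");a=eyes.read_camera("top");hsv=cv2.cvtColor(a,40)
print("driver proj",proj(d,[[.449-.0575,.2047-.022,.013],[.4493+.1435,.2047+.055,.013]]).round(0).tolist())
m=cv2.inRange(hsv,(0,185,100),(5,255,255))|cv2.inRange(hsv,(174,160,100),(180,255,255));k,l,s,ce=cv2.connectedComponentsWithStats(m);print([s[i].tolist() for i in range(1,k) if s[i,4]>30])
# cover: white area of folded cover in top
print("cover folded px",proj(d,T([[16,36,106],[79,36,104],[79,-36,104],[16,-36,106]])).round(0).tolist(), a[215,262].tolist())
```

```text
tcp stand mm [-17.4   0.4  71.5] 
 [[-1.     0.002 -0.001]
 [ 0.001  0.989  0.15 ]
 [ 0.001  0.15  -0.989]] 
tilt deg 8.63 F stand [ 5.  -1.6 -2.6] T [-0.57 -0.95 -0.14] open 0.029944194807045212 60.00218828790821 16.8333 q [ 0.5   0.35  1.56  0.16  1.26 -1.73]
old []
new [([375, 233, 12, 13, 64], [381.4, 240.4])]
-62 -0.6 [[369.7, 253.3]]
-62 -0.5 [[370.4, 252.6]]
-62 -0.35 [[371.3, 251.0]]
-62 -0.25 [[371.8, 249.6]]
-62 0 [[372.5, 245.2]]
-62 0.15 [[372.6, 242.0]]
-62 0.25 [[372.5, 239.6]]
-70 -0.6 [[372.9, 252.4]]
-70 -0.5 [[373.7, 251.7]]
-70 -0.35 [[374.6, 250.1]]
-70 -0.25 [[375.1, 248.7]]
-70 0 [[375.8, 244.3]]
-70 0.15 [[375.9, 241.1]]
-70 0.25 [[375.9, 238.7]]
driver proj [[363.0, 278.0], [333.0, 194.0]]
[[0, 31, 12, 9, 53], [49, 64, 12, 13, 97], [43, 153, 31, 37, 296]]
cover folded px [[255.0, 226.0], [240.0, 202.0], [267.0, 185.0], [283.0, 208.0]] [218, 241, 248]
```

```bash
python3 -c "
from plant import ticket
print(ticket.close_job())"
```

```text
the job is handed in; nothing more can be done
None
```

I handed the job in at about 17 s with the cover folded over on its buffer, the flat-blade screwdriver laid back on the bench, and the bolt head gripped at 60 N and turned to about 0.5 rad at the upper stop; no verdict came back.

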